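# Seat and clamp a pipe offcut in a vee fixture

### The arm

A 6-joint arm with a two-finger parallel gripper is mounted at the origin on the work surface. World frame = base frame: x ahead of the robot, y to its left, z up, the work surface at z = 0. Lengths are in m, angles in rad, forces in N, time in s.
With the tool pointing down it reaches from about 0.375 to 0.9 m from the base axis. Payload 3.1 kg.
Tool frame: the origin (TCP) lies on the mounting face of the last link; the fingertips stand 182 mm ahead of it and the grasp point (between the pads) lies 164 mm ahead of it; z points along the fingers, y is the direction in which the jaws open and shut (so a half turn about z gives the same grasp; the last joint's range is limited). The gripper opens to 87 mm and grips with 3 to 60 N. Pads are 19 mm wide; open, the fingers measure 117 mm over their backs; the gripper's body (75 mm by 190 mm) begins 51 mm behind the grasp point.
Start: joints at [-1.482, 0.527, 1.433, -0, 1.181, -0.178], TCP at [0.165, -0.603, 0.405] pointing down, gripper open.
Joint ranges: [-3.08, 3.08], [-0.75, 2.2], [0.22, 2.44], [-1.43, 4.57], [0, 2.65], [-2.85, 2.85]. Speed limits (rad/s): [2.79, 2.79, 3.14, 3.14, 3.14, 3.14].

### API

Orientations are given as a unit quaternion [x, y, z, w].
In Python, from rig import robot, camera, camera_model gives the robot as it stands.
- The arm moves only by the tool drive_tool, never from a script. Its argument "plan" is a list that holds one entry, the list of rows, each a list of 6 numbers: the shift along the world's x, y, z in units of 2.5 cm (1.0 is 2.5 cm), then the turn, a rotation vector about the world's x, y, z in units of 6 degrees (1.0 is 6 degrees). A call has 1 to 8 rows; each row shifts and turns the commanded pose from where the row before left it; what a row does not reach is not made up. A row lasts 1/8 s, in which the tool goes at most 62.5 mm and 10.7 degrees, less where a joint would pass 70% of its speed; a pose out of reach is approached as far as the arm can. A call with a number of a shift or a turn outside -1 to 1 is refused whole. A call with a gripper value outside its range is refused whole. "grip" is the closure, from 0 (fully open) to 1 (shut), set as the call begins (left out, the last holds). The fingers move at their own pace and stop on an object; "force" is the grip in N (left out, the last holds). Time passes only in rows, so rows that do not move let the fingers close. It gives the time, the measured TCP pose, the force and the opening at its end, in the units of the state.
- robot.get_obs(): the state, without advancing time (a new reading comes with each control period).
- camera(name): name is "side" or "top" or "wrist"; returns the picture (480x640x3 uint8, red, green, blue); there is no depth.
- camera_model(name): a dict with "K" (3x3 intrinsics, pixels), "world_to_cam" (4x4, takes a point from world to camera coordinates); the wrist camera has in their place "tool_from_camera" (4x4, takes a point from camera to tool coordinates, whose origin is the TCP and whose axes are the flange's). Camera axes: x right, y up, looking along -z (the intrinsics and any distortion apply to the point x, -y, -z); pixel columns grow to the right and rows downward; lengths in m; the calibration is good to about 2 mm. A picture is of the moment at which its call begins: read the wrist's pose just before it. camera_model takes no time and is no camera call.
- robot.hand_in(): hands the job in, once; it reports no verdict.
The state is a dict: "time": time; "q": joint angles; "joint_velocities": joint speeds; "joint_torque": joint torques, N m; "position": TCP position; "tool_rot": TCP orientation; "ft_force": force on the tool from outside, world axes, zero at the start; "moment": the same for the moment, N m; "grip_width": finger opening in m.
Only numpy, scipy, OpenCV 4.12 (cv2) and the standard library are available. Lean on these libraries where they do the work, as an engineer would, in place of code of your own. Each camera call takes 0.05 s, during which the arm holds its last target.

### The job

Roll the pipe lying at the near end of the fixture's two rails down into the vees, without picking it up, and slide it lengthwise in the vees until its end is against the stop plate. Only then swing the clamp arm over and press it down until its pad rests on the pipe. Leave the other things on the bench, and the nut on the fixture's base, where they are.

Things in the scene. Friction and masses are not known exactly. Their poses are not given: they have to be found in the camera images.
- fixture: Steel pipe fixture fixed to the bench. Origin: on the bench top, under the bottom line of the vees. x runs along the rails from the resting pipe to the vees and on to the clamp hinge; y along the vees to the stop plate; z up. Base plate x -130..120, y -105..105, 12 mm thick. Two rails at |y| 25..65 mm, open between. Clamp hinge cheeks at x 61..95, |y| 18..26, to z 102 mm.
- pipe_rest (a point): Fixed point: pipe axis in its starting rest (fixture x -85, y 0, z 68 mm), a gap across both rails between rear blocks (x -122..-102, top z 55) and ramps (x -76, z 49 falling 3.5 degrees to x -24, z 46 mm). Pushed out of the rest towards +x (about 4 to 10 N) and past x -76, the pipe rolls down the ramp on its own into the vees.
- vee_seat (a point): Fixed point: where the pipe's centre lies when seated in both vees with its end at the stop (fixture x 0, y 0, z 51.7 mm). Axes as the fixture's. The 90-degree vees are cut in both rails: lips at x -24 and +24, z 46 mm, bottom at x 0, z 22 mm.
- stop_face (a point): Centre of the working face of the steel stop plate (fixture x 0, y 90, z 51.7 mm), facing -y. The plate is 56 mm wide along x, 8 mm thick, its top at z 80 mm; it stands at the +y end of the vees.
- pipe_center (a point): Centre of the galvanised pipe: diameter 42 mm, length 180 mm, about 0.55 kg, its own y is its axis (x, z turn as it rolls); smooth (friction about 0.25), dark bore only drawn, behaves as solid. Starts in its rest on the rails, 12 to 35 mm towards fixture -y from its final place, so its -y end overhangs the rails by 37 mm or more. Seated in the vees it slides lengthwise under about 1 to 4 N.
- clamp (a joint): Clamp arm angle, rad: 0 = arm level, pad just touching the top of the seated pipe; grows as the arm swings up and away to +x (starts near upright at 1.3 to 1.75, stop at 1.8). With no pipe it would go to -0.15. Stiff hinge: the arm stays where it is left; 2 to 4 N at the bar moves it.
- clamp_hinge (a point): Clamp hinge axis, parallel to fixture y, at fixture x 75, y 0, z 88 mm (fixed).
- clamp_bar (a point): Centre of the black round cross bar at the end of the clamp arm: 18 mm diameter, 70 mm long along fixture y, 130 mm from the hinge. At angle q: fixture x = 75 - 130 cos q, z = 88 + 130 sin q mm. The arm is 26 mm wide, 12 mm thick, with a 22 mm square rubber pad under it, 75 mm from the hinge, reaching 15 mm below the arm's centre line.
- nut: Bystander: plain steel nut, a ring 28 mm across, 11 mm high, lying on the fixture's base plate between the rails. Origin at the centre of its underside.
- wrench: Bystander: steel wrench lying flat on the bench on the -y side of the fixture; about 10 mm high.
- bearing: Bystander: steel bearing ring, 52 mm across, 15 mm high, flat on the bench on the +y side of the fixture.
- offcut: Bystander: short pipe offcut, same diameter as the pipe, 70 mm high, standing upright on the bench at the left.
- grease: Bystander: white jar, 72 mm diameter, 85 mm high, on the left.
- spray: Bystander: grey can, 54 mm diameter, 170 mm high, on the right, beyond the battery.
- battery: Bystander: black box battery 90 x 150 x 112 mm with two posts, on the right.
Not all that is in view belongs to the job. Of the things like the part that bears pipe_center, leave any that is pink or yellow; of the rest the larger one is meant.

How it is judged:
By the outcome, as a careful person would: the job done as asked, in the order asked, and still so for the second after the job is handed in, with the robot touching nothing.
It also fails if it takes over 48 s, if anything falls off the work surface, if the arm or the gripper's body presses on something with over 40 N, if the wrist force passes 120 N, or if a joint passes its speed limit or range.

## Working session

There is one attempt and no reset: what is moved stays moved. The work goes in short steps, Python scripts to look and compute and a tool call to move; the robot and the scene stay as the last step left them, time stands still between calls to the robot, and variables do not carry over. Pictures are saved under pics/ and viewed, and the job is handed in when it is done.

Besides the shell and the picture viewer there is one more tool, called after "Emit:" as name(argument=value, ...) on one line, values as JSON. drive_tool: Moves the arm, as the interface text tells. Shifts and turns lie within -1 to 1; 1 stands for 2.5 cm of shift or 6 degrees of turn. Its arguments: {"type":"object","properties":{"plan":{"type":"array","items":{"type":"array","items":{"type":"array","items":{"type":"number","minimum":-1,"maximum":1}}}},"grip":{"type":"number"},"force":{"type":"number"}},"required":["plan"]}

```bash
mkdir -p pics; ls
python3 - <<'E'
from rig import robot,camera,camera_model
import cv2
print(robot.get_obs())
for n in ["side","top","wrist"]:
    im=camera(n); cv2.imwrite(f"pics/{n}0.png",im[:,:,::-1]); m=camera_model(n); print(n,m)
E
```

```text
pics
{'time': 0.0, 'q': array([-1.48150582e+00,  5.28484503e-01,  1.43390215e+00, -1.49281546e-05,
        1.18141398e+00, -1.78488606e-01]), 'joint_velocities': array([-1.73561640e-03,  1.65068788e-03, -1.03192677e-04,  4.39719824e-04,
       -4.61311068e-04,  5.56643455e-05]), 'joint_torque': array([ 5.60732303e-05, -4.40035951e+01, -1.76594371e+01,  6.32677088e-02,
        5.82945021e-02, -1.64955268e-04]), 'position': array([ 0.16537138, -0.60236776,  0.40375999]), 'tool_rot': array([ 9.91049192e-01,  1.33492621e-01,  4.23252515e-05, -1.10320029e-03]), 'ft_force': array([-0.2964945 ,  0.37229901,  0.44733593]), 'moment': array([-0.00469634,  0.0416626 , -0.07485836]), 'grip_width': 0.0869952827415271}
side {'K': array([[617.13580385,   0.        , 316.48290202],
       [  0.        , 617.13580385, 235.84334772],
       [  0.        ,   0.        ,   1.        ]]), 'world_to_cam': array([[-0.98452966, -0.17515475,  0.00470702,  0.48954876],
       [ 0.09617112, -0.51772369,  0.85012546, -0.09700015],
       [-0.14646657,  0.83742641,  0.52655916, -1.39983863],
       [ 0.        ,
[... 394 characters left out ...]
       [-1.07283467e-01,  1.20021812e-03,  9.94227749e-01,
        -1.39256874e+00],
       [ 0.00000000e+00,  0.00000000e+00,  0.00000000e+00,
         1.00000000e+00]])}
wrist {'K': array([[410.92085244,   0.        , 315.05033419],
       [  0.        , 410.92085244, 242.74384593],
       [  0.        ,   0.        ,   1.        ]]), 'tool_from_camera': array([[ 4.86552875e-04,  9.60494162e-01,  2.78299707e-01,
         7.72685654e-02],
       [ 9.99999710e-01, -3.04491584e-04, -6.97414839e-04,
        -3.39670877e-04],
       [-5.85122963e-04,  2.78299966e-01, -9.60494033e-01,
         1.97044848e-02],
       [ 0.00000000e+00,  0.00000000e+00,  0.00000000e+00,
         1.00000000e+00]])}
```

View pics/side0.png

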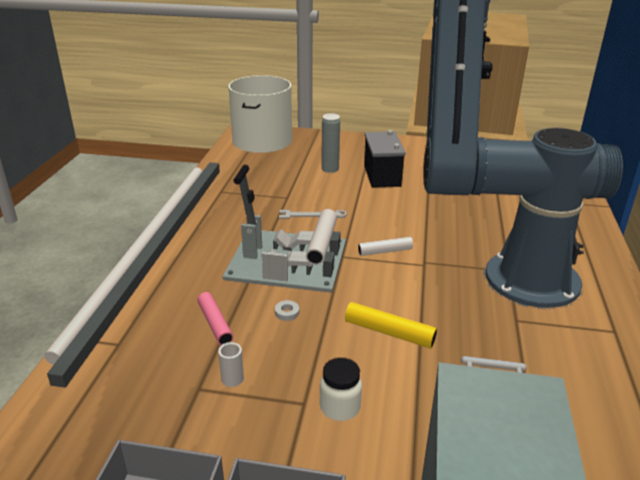

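View pics/top0.png

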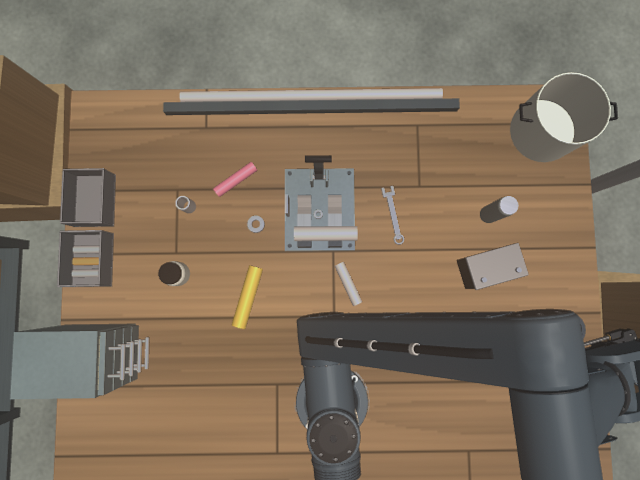

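View pics/wrist0.png

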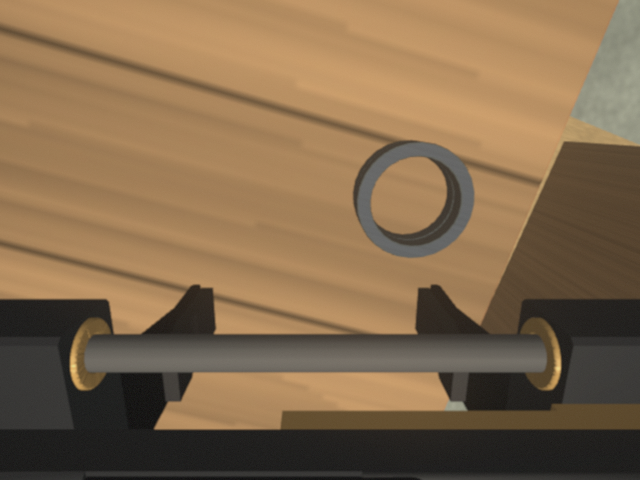

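Candidates for the pipe in the top picture:
- white pipe on the rails (325,234)
- smaller white pipe on the bench (348,284)
- pink (235,179)
- yellow (247,297)
- long stock in the back rack (310,96)

The one on the rails fits the description. I'll check it in a close crop and measure the fixture.

Run:
```python
import cv2
im=cv2.imread("pics/top0.png")[145:260,270:370]; cv2.imwrite("pics/topc.png",cv2.resize(im,None,fx=5.2,fy=5.2,interpolation=cv2.INTER_CUBIC))
im=cv2.imread("pics/side0.png")[155:295,215:355]; cv2.imwrite("pics/sidec.png",cv2.resize(im,None,fx=4.2,fy=4.2,interpolation=cv2.INTER_CUBIC))
```

```text
(no output)
```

View pics/topc.png

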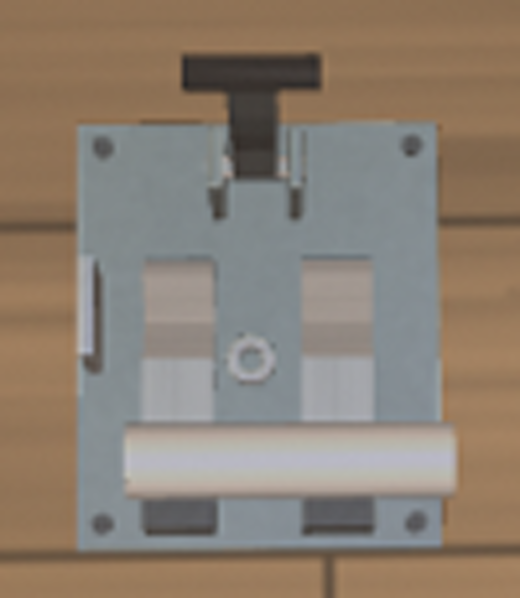

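View pics/sidec.png

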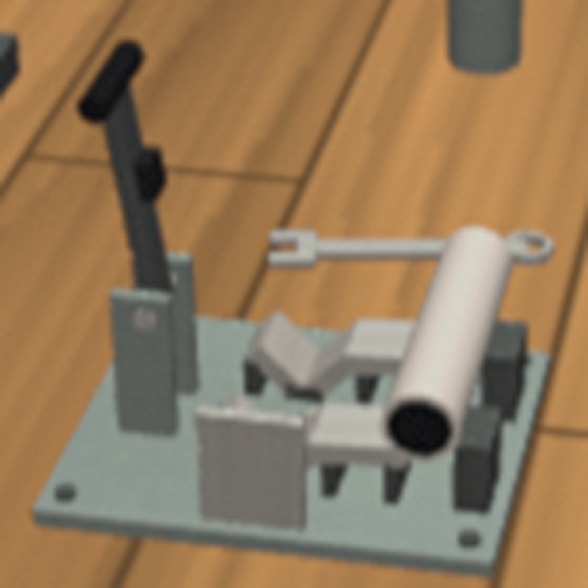

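```bash
cat > h.py <<'E'
import numpy as np
from scipy.spatial.transform import Rotation as R
from rig import robot,camera,camera_model
import cv2
def proj(m,p):
    c=m['world_to_cam'][:3,:3]@np.array(p)+m['world_to_cam'][:3,3]
    v=m['K']@np.array([c[0],-c[1],-c[2]]); return v[:2]/v[2]
def f2w(x,y,th,p):
    c,s=np.cos(th),np.sin(th); p=np.array(p)/1000
    return np.array([x+c*p[0]-s*p[1],y+s*p[0]+c*p[1],p[2]])
E
python3 - <<'E'
from h import *
from scipy.optimize import least_squares
T=camera_model('top');S=camera_model('side')
t=lambda u,v:np.array([270+(u+.5)/5.2-.5,145+(v+.5)/5.2-.5]); s=lambda u,v:np.array([215+(u+.5)/4.2-.5,155+(v+.5)/4.2-.5])
def bar(q,y): return (75-130*np.cos(q),y,88+130*np.sin(q))
obs=[(T,t(78,124),lambda q,d:(120,105,12)),(T,t(436,124),lambda q,d:(120,-105,12)),(T,t(441,549),lambda q,d:(-130,-105,12)),(T,t(78,550),lambda q,d:(-130,105,12)),
(T,t(124,460),lambda q,d:(-85,90-d,72)),(T,t(457,460),lambda q,d:(-85,-90-d,72)),(T,t(182,73),lambda q,d:bar(q,35)),(T,t(321,73),lambda q,d:bar(q,-35)),
(S,s(35,514),lambda q,d:(120,105,12)),(S,s(495,568),lambda q,d:(-130,105,12)),(S,s(550,354),lambda q,d:(-130,-105,12)),(S,s(420,428),lambda q,d:(-85,90-d,68)),(S,s(127,58),lambda q,d:bar(q,-35)),(S,s(96,106),lambda q,d:bar(q,35))]
f=lambda a:np.concatenate([proj(m,f2w(a[0],a[1],a[2],g(a[3],a[4])))-p for m,p,g in obs])
r=least_squares(f,[.5,0,0,1.5,20],x_scale=[.1,.1,.1,.1,10],loss='soft_l1')
print(r.x); print(f(r.x).reshape(-1,2).round(1))
E
```

```text
[ 5.66572185e-01  2.85327474e-02 -9.56141902e-03  1.71891067e+00
  1.88752669e+01]
[[-0.4 -0.3]
 [ 0.  -0.6]
 [-0.1 -0. ]
 [-0.9  0. ]
 [ 0.4  0. ]
 [-0.8 -0.2]
 [-0.4 -0.2]
 [-0.2 -0.3]
 [-0.4 -1.4]
 [ 0.2 -1.5]
 [ 0.9 -0.6]
 [ 0.7 -0.2]
 [ 1.3 -1.2]
 [-0.5  1.1]]
```

Both crops confirm the choice. The white pipe lies across both rails, with its −y end overhanging, and the clamp arm is upright. The fit puts the fixture at (0.567, 0.029) with yaw −0.55°, the pipe about 19 mm short of its final place, and the clamp at about 1.72 rad. Next I move the open gripper behind the pipe, for a two-finger push.

Emit:
drive_tool(plan=[[[0.8, 1, 0, 0, 0, -0.33], [0.8, 1, 0, 0, 0, -0.33], [0.8, 1, 0, 0, 0, -0.33], [0.8, 1, 0, 0, 0, -0.33], [0.8, 1, 0, 0, 0, -0.33], [0.8, 1, 0, 0, 0, -0.33], [0.8, 1, 0, 0, 0, -0.33], [0.8, 1, 0, 0, 0, -0.33]]], grip=0)

```text
time: 1.15
position: [0.3259, -0.4017, 0.4046]
tool_rot: [1.0, -0.005, -0.0, -0.0]
ft_force: [0.2, 0.9, -0.5]
grip_width: 0.0873
```

Emit:
drive_tool(plan=[[[0.5, 1, 0, 0, 0, 0], [0.5, 1, 0, 0, 0, 0], [0.5, 1, 0, 0, 0, 0], [0.5, 1, 0, 0, 0, 0], [0.5, 1, 0, 0, 0, 0], [0.4, 1, 0, 0, 0, 0], [0.3, 1, 0, 0, 0, 0], [0.2, 1, 0, 0, 0, 0]]])

```text
time: 2.15
position: [0.4106, -0.2018, 0.4046]
tool_rot: [1.0, -0.004, -0.0, -0.0]
ft_force: [0.7, 0.6, -0.7]
grip_width: 0.0872
```

Emit:
drive_tool(plan=[[[0, 1, 0, 0, 0, 0], [0, 1, 0, 0, 0, 0], [0, 1, 0, 0, 0, 0], [0, 1, 0, 0, 0, 0], [0, 1, 0, 0, 0, 0], [0, 1, 0, 0, 0, 0], [0, 1, 0, 0, 0, 0], [0, 1, 0, 0, 0, 0]]])

```text
time: 3.15
position: [0.4102, -0.0019, 0.4047]
tool_rot: [1.0, -0.004, -0.0, -0.0]
ft_force: [0.3, -0.7, 0.2]
grip_width: 0.0871
```

Emit:
drive_tool(plan=[[[0.3, 0.5, 0, 0, 0, 0], [0, 0, 0, 0, 0, 0]]])

```text
time: 3.4
position: [0.4187, 0.0101, 0.4049]
tool_rot: [1.0, -0.003, 0.001, 0.0]
ft_force: [-0.3, -0.3, -0.2]
grip_width: 0.087
```

Run:
```python
from h import *
o=robot.get_obs(); print(o['position'],o['tool_rot'],o['ft_force'])
cv2.imwrite("pics/wrist1.png",camera("wrist")[:,:,::-1])
```

```text
[0.41866327 0.010103   0.40485709] [ 9.99993970e-01 -3.42282919e-03  5.27178306e-04  2.56973412e-04] [-0.34617651 -0.25245251 -0.2452708 ]
```

View pics/wrist1.png

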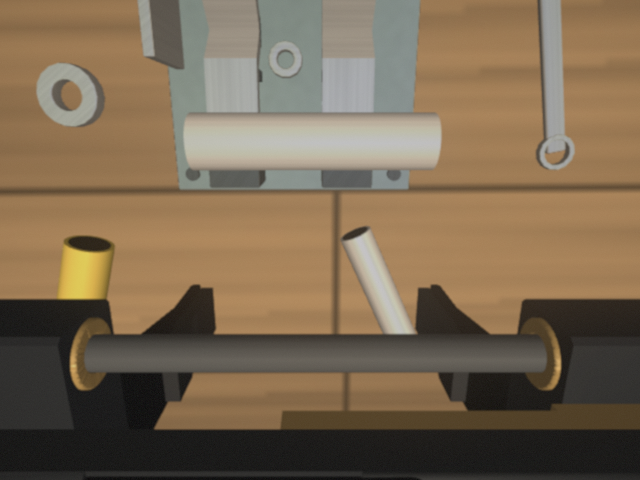

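The wrist picture shows the pipe on the rails with ends at (185,140) and (441,140), and the plate's near corners at (180,189) and (409,189). I'll compare these with the fit.

```bash
cat >> h.py <<'E'
FX=(0.5666,0.0285,-0.0096)
def wproj(o,p):
    m=camera_model('wrist'); Rt=R.from_quat(o['tool_rot']).as_matrix()
    tp=Rt.T@(np.array(p)-o['position']); A=m['tool_from_camera']
    c=A[:3,:3].T@(tp-A[:3,3]); v=m['K']@np.array([c[0],-c[1],-c[2]]); return v[:2]/v[2]
def w2f(p):
    c,s=np.cos(FX[2]),np.sin(FX[2]); d=np.array(p[:2])-FX[:2]; return np.array([c*d[0]+s*d[1],-s*d[0]+c*d[1],p[2]])*1000
E
python3 - <<'E'
from h import *
o=robot.get_obs()
for p in [(-85,90-19,72),(-85,-90-19,72),(-130,105,12),(-130,-105,12)]: print(p,wproj(o,f2w(*FX,p)).round(1))
print(w2f(o['position']))
E
```

```text
(-85, 71, 72) [192.4 143.6]
(-85, -109, 72) [435.1 144.1]
(-130, 105, 12) [177.8 191.2]
(-130, -105, 12) [408.1 191.7]
[-147.9637862   -20.25505375  404.75622775]
```

Emit:
drive_tool(plan=[[[0, 0, -1, 0, 0, 0], [0, 0, -1, 0, 0, 0], [0, 0, -1, 0, 0, 0], [0, 0, -1, 0, 0, 0], [0, 0, -1, 0, 0, 0], [0, 0, -1, 0, 0, 0], [0.3, 0, -0.42, 0, 0, 0], [0.3, 0, 0, 0, 0, 0]]])

```text
time: 4.45
position: [0.4338, 0.0092, 0.2438]
tool_rot: [1.0, -0.005, -0.0, -0.0]
ft_force: [0.7, -1.0, -0.5]
grip_width: 0.0872
```

Emit:
drive_tool(plan=[[[0.2, 0, 0, 0, 0, 0], [0.2, 0, 0, 0, 0, 0], [0.15, 0, 0, 0, 0, 0], [0.1, 0, 0, 0, 0, 0], [0, 0, 0, 0, 0, 0]]])

```text
time: 5.08
position: [0.4492, 0.0099, 0.2444]
tool_rot: [1.0, -0.004, 0.0, 0.0]
ft_force: [-0.1, 0.4, 0.2]
grip_width: 0.087
```

Emit:
drive_tool(plan=[[[0.12, 0, 0, 0, 0, 0], [0.12, 0, 0, 0, 0, 0], [0.12, 0, 0, 0, 0, 0], [0.1, 0, 0, 0, 0, 0]]])

```text
time: 5.58
position: [0.4571, 0.0106, 0.2436]
tool_rot: [1.0, -0.004, -0.006, -0.001]
ft_force: [-3.9, -0.1, 1.6]
grip_width: 0.0871
```

Run:
```python
from h import *
o=robot.get_obs(); print(o['position'],o['ft_force'])
im=camera("wrist")[:,:,::-1]
cv2.imwrite("pics/wrist2.png",im)
```

```text
[0.4571077  0.01060512 0.24355401] [-3.85888224 -0.11646965  1.64567019]
```

View pics/wrist2.png

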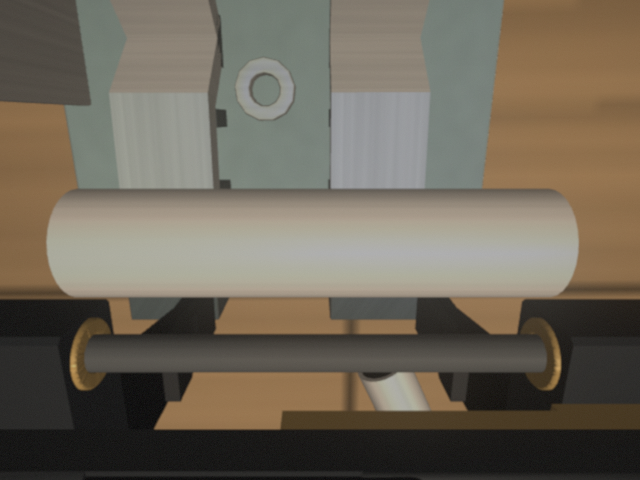

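The fingers touch the pipe squarely: it spans columns 48 to 578 and is level. The force is about 4 N. I keep pushing.

Emit:
drive_tool(plan=[[[0.1, 0, 0, 0, 0, 0], [0.1, 0, 0, 0, 0, 0], [0.1, 0, 0, 0, 0, 0]]])

```text
time: 6.0
position: [0.4689, 0.0097, 0.2444]
tool_rot: [1.0, -0.004, 0.001, 0.0]
ft_force: [0.6, 1.7, 0.3]
grip_width: 0.0873
```

Emit:
drive_tool(plan=[[[0.1, 0, 0, 0, 0, 0], [0.1, 0, 0, 0, 0, 0], [0.1, 0, 0, 0, 0, 0]]])

```text
time: 6.38
position: [0.4758, 0.0098, 0.2442]
tool_rot: [1.0, -0.004, 0.0, 0.0]
ft_force: [-0.7, 0.2, -0.6]
grip_width: 0.0872
```

Run:
```python
from h import *
o=robot.get_obs(); print(o['position'],o['ft_force'])
im=camera("wrist")[:,:,::-1]
cv2.imwrite("pics/wrist3.png",im)
im=camera("side")[:,:,::-1][155:295,215:355]; cv2.imwrite("pics/side3.png",cv2.resize(im,None,fx=4.2,fy=4.2,interpolation=cv2.INTER_CUBIC))
```

```text
[0.47583453 0.00980299 0.24423926] [-0.71947843  0.2132209  -0.59877274]
```

View pics/wrist3.png

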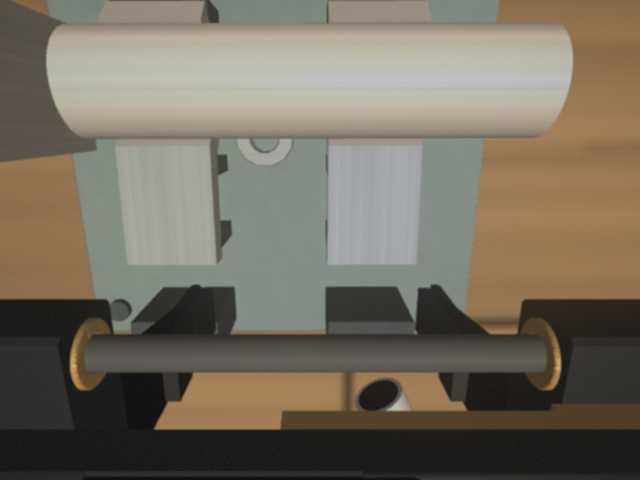

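View pics/side3.png

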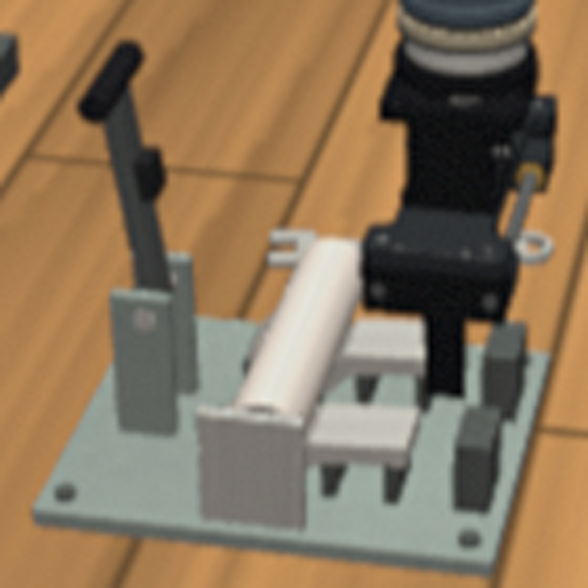

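The pipe has rolled into both vees; it is level in the wrist picture, with its axis near row 80. A gap to the stop plate remains. I retract, close the fingers and go to the −y end.

Emit:
drive_tool(plan=[[[-0.2, 0, 0.8, 0, 0, 0], [0.2, 0, 1, 0, 0, 0], [0.5, -1, 0, 0, 0, 0], [0.7, -1, 0, 0, 0, 0], [0.7, -1, 0, 0, 0, 0], [0.7, -1, 0, 0, 0, 0], [0.7, -1, 0, 0, 0, 0], [0.34, -0.4, 0, 0, 0, 0]]], grip=1, force=10)

```text
time: 7.48
position: [0.5673, -0.1265, 0.2892]
tool_rot: [1.0, -0.005, 0.0, 0.0]
ft_force: [0.8, -0.9, 1.0]
grip_width: 0.0146
```

Run:
```python
from h import *
o=robot.get_obs(); print(o['position'],w2f(o['position']),o['ft_force'],o['grip_width'])
im=camera("top")[:,:,::-1][145:260,270:370]; cv2.imwrite("pics/top4.png",cv2.resize(im,None,fx=5.2,fy=5.2,interpolation=cv2.INTER_CUBIC))
cv2.imwrite("pics/wrist4.png",camera("wrist")[:,:,::-1])
T=camera_model('top')
for y in (-71,-90,-109,71,90): p=proj(T,f2w(*FX,(0,y,56))); print(y,(p-[270,145]+.5)*5.2)
```

```text
[ 0.56734148 -0.12651221  0.28920929] [   2.22954397 -154.99794716  289.20929077] [ 0.76232492 -0.8779208   0.953635  ] 0.014586216335298278
-71 [382.55173664 312.15231038]
-90 [416.44959993 312.04384305]
-109 [450.34730631 311.93537621]
71 [129.20484227 312.96297691]
90 [ 95.3056493 313.0714485]
```

View pics/top4.png

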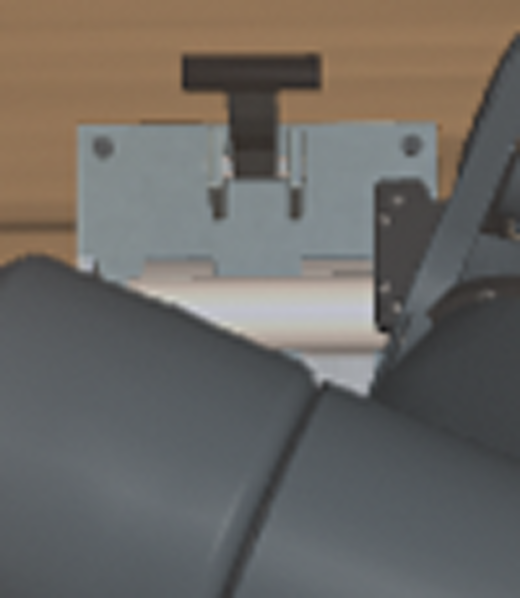

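View pics/wrist4.png

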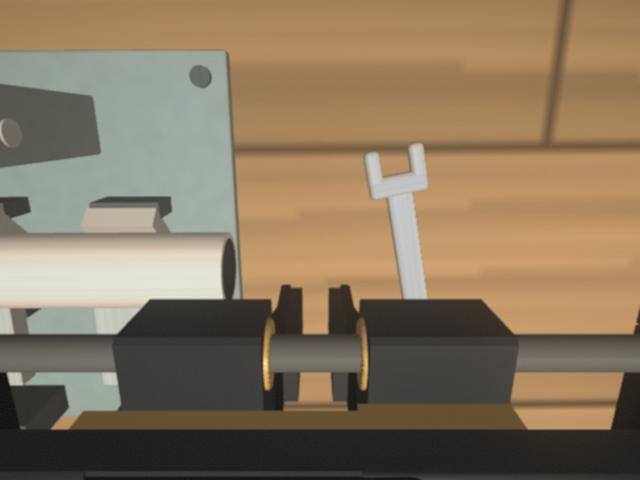

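Emit:
drive_tool(plan=[[[-0.08, 0, -0.9, 0, 0, 0], [0, 0, -0.9, 0, 0, 0], [0, 0, -0.8, 0, 0, 0], [0, 0.4, 0, 0, 0, 0], [0, 0.3, 0, 0, 0, 0], [0, 0.2, 0, 0, 0, 0], [0, 0.1, 0, 0, 0, 0], [0, 0, 0, 0, 0, 0]]])

```text
time: 8.57
position: [0.5648, -0.1, 0.2247]
tool_rot: [1.0, -0.004, 0.0, 0.0]
ft_force: [-0.4, 0.2, 0.6]
grip_width: 0.0001
```

Run:
```python
from h import *
o=robot.get_obs(); print(o['position'],w2f(o['position']),o['ft_force'],o['grip_width'])
cv2.imwrite("pics/wrist5.png",camera("wrist")[:,:,::-1])
for y in (-105,-109,-113): print(y,wproj(o,f2w(*FX,(0,y,51.7))))
```

```text
[ 0.56475997 -0.09997919  0.22468868] [  -0.60656353 -128.49093844  224.68867628] [-0.40607194  0.18048435  0.60050529] 5.838010307172164e-05
-105 [258.74521028 318.22351018]
-109 [268.49966934 318.23637935]
-113 [278.25355713 318.24924776]
```

View pics/wrist5.png

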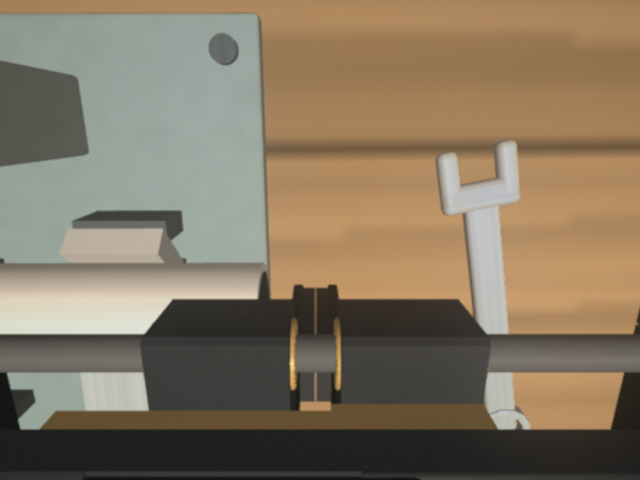

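Emit:
drive_tool(plan=[[[0, 0.15, 0, 0, 0, 0], [0, 0.15, 0, 0, 0, 0], [0, 0.15, 0, 0, 0, 0], [0, 0.15, 0, 0, 0, 0]]])

```text
time: 9.12
position: [0.5648, -0.0853, 0.2242]
tool_rot: [1.0, -0.004, 0.0, 0.0]
ft_force: [-0.7, -2.3, -1.2]
grip_width: 0.0004
```

Emit:
drive_tool(plan=[[[0, 0.12, 0, 0, 0, 0], [0, 0.12, 0, 0, 0, 0]]])

```text
time: 9.38
position: [0.5648, -0.0791, 0.2243]
tool_rot: [1.0, -0.004, 0.0, 0.0]
ft_force: [1.4, -2.2, 0.6]
grip_width: 0.0006
```

Emit:
drive_tool(plan=[[[0, 0.08, 0, 0, 0, 0], [0, 0.08, 0, 0, 0, 0]]])

```text
time: 9.62
position: [0.5647, -0.0751, 0.2243]
tool_rot: [1.0, -0.004, 0.0, 0.0]
ft_force: [1.0, -3.6, -1.6]
grip_width: 0.0008
```

Emit:
drive_tool(plan=[[[0, 0.06, 0, 0, 0, 0], [0, 0.06, 0, 0, 0, 0]]])

```text
time: 9.88
position: [0.5647, -0.0722, 0.2243]
tool_rot: [1.0, -0.004, 0.0, 0.0]
ft_force: [0.6, -5.2, -0.6]
grip_width: 0.0002
```

Emit:
drive_tool(plan=[[[0, 0.06, 0, 0, 0, 0], [0, 0.06, 0, 0, 0, 0]]])

```text
time: 10.12
position: [0.5649, -0.0712, 0.2244]
tool_rot: [1.0, -0.003, 0.0, 0.002]
ft_force: [-2.5, -14.4, -0.1]
grip_width: 0.0006
```

The force jumped to 14 N and motion stalled, so the pipe is against the stop. I check with the side camera.

Run:
```python
from h import *
o=robot.get_obs(); print(w2f(o['position']),o['ft_force'])
im=camera("side")[:,:,::-1][155:295,215:355]; cv2.imwrite("pics/side6.png",cv2.resize(im,None,fx=4.2,fy=4.2,interpolation=cv2.INTER_CUBIC))
```

```text
[ -0.72410412 -99.7057411  224.44439801] [ -2.50385112 -14.43125168  -0.12152682]
```

View pics/side6.png

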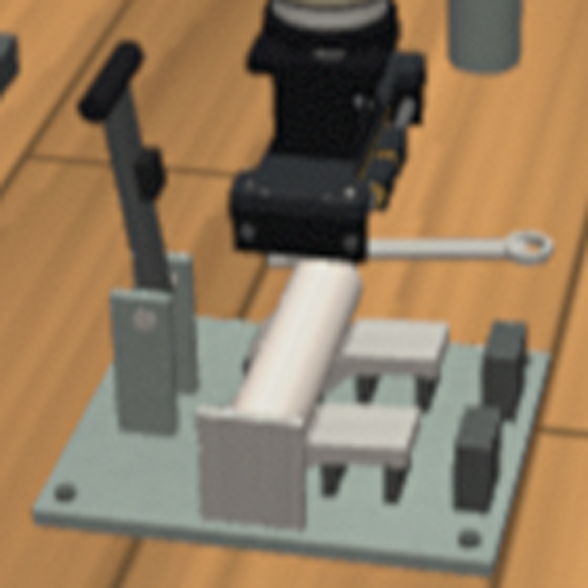

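The pipe's end meets the stop plate in the side crop, with no gap at (255,410). I back off, rise, half-open the fingers to straddle the clamp arm, and go round behind the bar.

Emit:
drive_tool(plan=[[[0, -0.4, 0, 0, 0, 0], [0, -0.8, 0, 0, 0, 0], [0, -0.2, 1, 0, 0, 0], [0, 0, 1, 0, 0, 0], [0, 0, 1, 0, 0, 0], [0.4, 0, 1, 0, 0, 0], [1, 0, 1, 0, 0, 0], [1, 0, 1, 0, 0, 0]]], grip=0.56)

```text
time: 11.18
position: [0.625, -0.1048, 0.3752]
tool_rot: [1.0, -0.005, -0.0, -0.0]
ft_force: [0.8, 0.1, -0.2]
grip_width: 0.0382
```

Emit:
drive_tool(plan=[[[1, 0, 0.4, 0, 0, 0], [1, 0, 0, 0, 0, 0], [1, 0.2, 0, 0, 0, 0], [0.2, 1, 0, 0, 0, 0], [0, 1, 0, 0, 0, 0], [0, 0, 0, 0, 0, 0]]])

```text
time: 11.92
position: [0.7037, -0.046, 0.3841]
tool_rot: [1.0, -0.002, -0.001, -0.001]
ft_force: [0.4, -0.5, 0.4]
grip_width: 0.0379
```

Run:
```python
from h import *
o=robot.get_obs(); print(w2f(o['position']),o['ft_force'],o['grip_width'])
im=camera("side")[:,:,::-1][105:295,185:375]; cv2.imwrite("pics/side7.png",cv2.resize(im,None,fx=3.1,fy=3.1,interpolation=cv2.INTER_CUBIC))
cv2.imwrite("pics/wrist7.png",camera("wrist")[:,:,::-1])
im=camera("top")[:,:,::-1][125:260,260:380]; cv2.imwrite("pics/top7.png",cv2.resize(im,None,fx=4.4,fy=4.4,interpolation=cv2.INTER_CUBIC))
```

```text
[137.76208061 -73.21292406 384.08024774] [ 0.40080803 -0.46748056  0.37360437] 0.03790325023739658
```

View pics/side7.png

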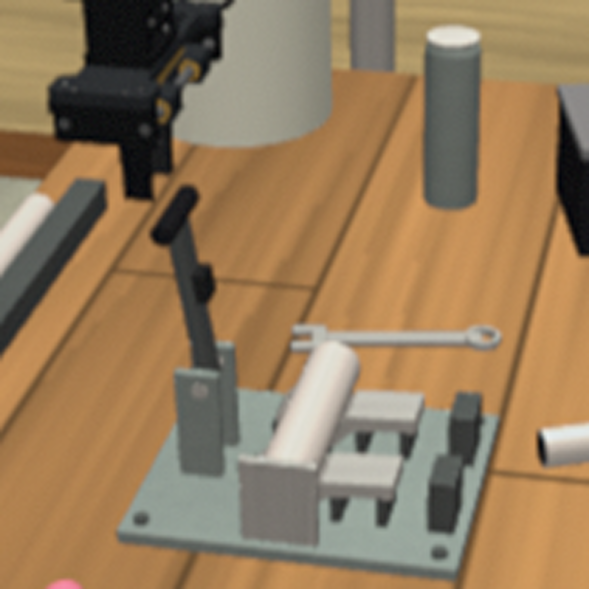

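View pics/top7.png

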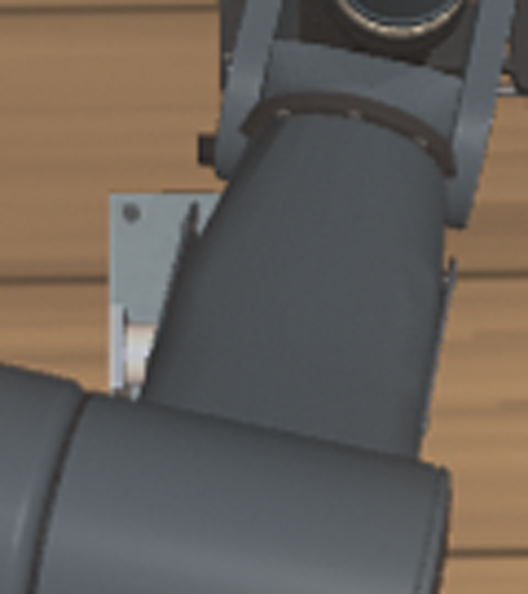

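Emit:
drive_tool(plan=[[[0, 1, 0, 0, 0, 0], [0, 1, 0, 0, 0, 0], [-0.3, 0.93, 0, 0, 0, 0], [-0.3, 0, 0, 0, 0, 0], [0, 0, 0, 0, 0, 0]]])

```text
time: 12.7
position: [0.6889, 0.0244, 0.3843]
tool_rot: [1.0, -0.004, -0.0, 0.0]
ft_force: [1.2, -0.8, -0.4]
grip_width: 0.0381
```

Run:
```python
from h import *
o=robot.get_obs(); print(w2f(o['position']),o['ft_force'],o['grip_width'])
im=camera("side")[:,:,::-1][105:295,185:375]; cv2.imwrite("pics/side8.png",cv2.resize(im,None,fx=3.1,fy=3.1,interpolation=cv2.INTER_CUBIC))
```

```text
[122.37471362  -2.91096331 384.33811875] [ 1.21653811 -0.75126812 -0.37300118] 0.03810792751477466
```

View pics/side8.png

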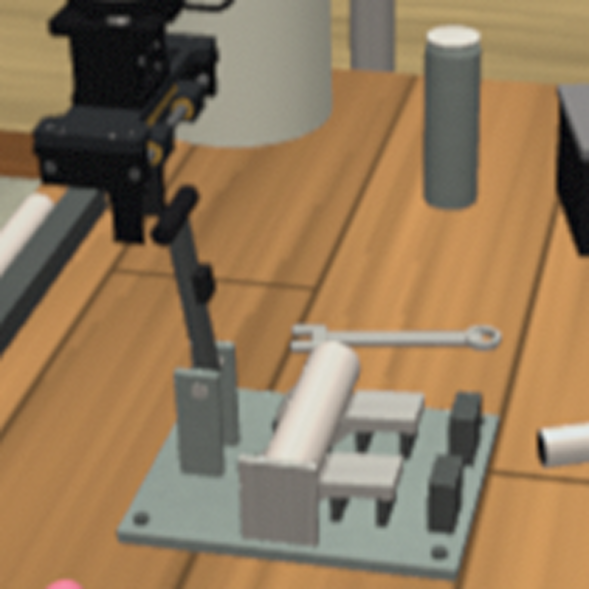

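The fingers stand just behind the bar at (175,215), with their tips a little below it. I now push it over along its arc.

Emit:
drive_tool(plan=[[[-0.2, 0.12, 0, 0, 0, 0], [-0.4, 0, 0, 0, 0, 0], [-0.4, 0, 0, 0, 0, 0], [-0.4, 0, 0, 0, 0, 0]]])

```text
time: 13.25
position: [0.6543, 0.0267, 0.385]
tool_rot: [1.0, -0.004, 0.001, 0.0]
ft_force: [2.2, -0.1, 2.0]
grip_width: 0.0387
```

Emit:
drive_tool(plan=[[[-0.4, 0, -0.02, 0, 0, 0], [-0.5, 0, -0.1, 0, 0, 0], [-0.6, 0, -0.17, 0, 0, 0], [-0.6, 0.02, -0.22, 0, 0, 0]]])

```text
time: 13.75
position: [0.6009, 0.0274, 0.3709]
tool_rot: [1.0, -0.004, -0.0, 0.0]
ft_force: [4.2, -1.0, -2.3]
grip_width: 0.0381
```

Run:
```python
from h import *
o=robot.get_obs(); print(w2f(o['position']),o['ft_force'],o['grip_width'])
im=camera("side")[:,:,::-1][105:295,185:375]; cv2.imwrite("pics/side9.png",cv2.resize(im,None,fx=3.1,fy=3.1,interpolation=cv2.INTER_CUBIC))
```

```text
[ 34.32987132  -0.72881474 370.94202177] [ 4.17318254 -1.0122357  -2.29238389] 0.03806043112084236
```

View pics/side9.png

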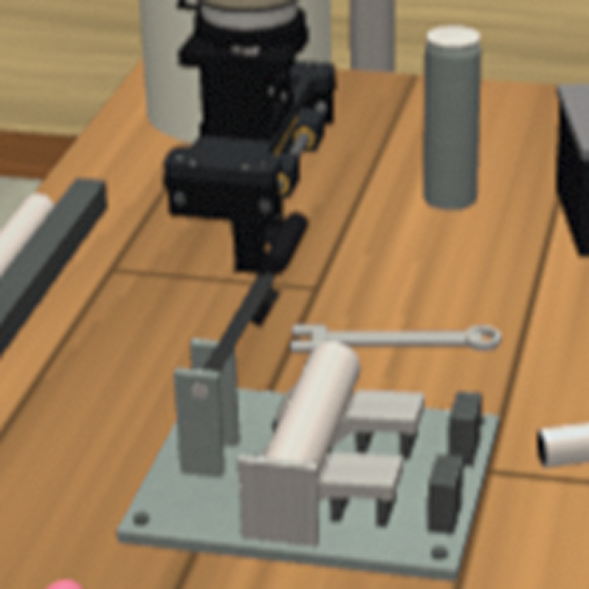

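Emit:
drive_tool(plan=[[[-0.6, 0, -0.35, 0, 0, 0], [-0.55, 0, -0.43, 0, 0, 0], [-0.45, 0, -0.5, 0, 0, 0], [0, 0, 0, 0, 0, 0]]])

```text
time: 14.3
position: [0.5607, 0.0278, 0.3382]
tool_rot: [1.0, -0.004, -0.003, -0.0]
ft_force: [-0.9, 0.5, 0.7]
grip_width: 0.0384
```

Run:
```python
from h import *
o=robot.get_obs(); print(w2f(o['position']),o['ft_force'],o['grip_width'])
im=camera("side")[:,:,::-1][105:295,185:375]; cv2.imwrite("pics/side10.png",cv2.resize(im,None,fx=3.1,fy=3.1,interpolation=cv2.INTER_CUBIC))
S=camera_model('side')
for q in (.5,.6,.7,.8):
  print(q,[((proj(S,f2w(*FX,(75-130*np.cos(q),y,88+130*np.sin(q))))-[185,105])*3.1).round() for y in (-35,35)])
```

```text
[ -5.92993027  -0.79357371 338.18023056] [-0.85356445  0.46503065  0.66046214] 0.03837806014927365
0.5 [array([370., 290.]), array([350., 337.])]
0.6 [array([361., 276.]), array([340., 322.])]
0.7 [array([350., 262.]), array([329., 308.])]
0.8 [array([338., 250.]), array([316., 295.])]
```

View pics/side10.png

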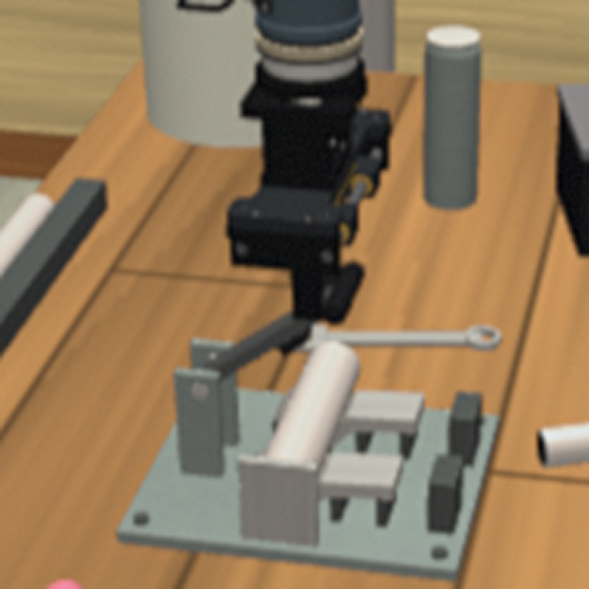

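The clamp is at about 0.67 rad, with the bar at (343,288). I lift, move over the bar and press down from above.

Emit:
drive_tool(plan=[[[0.2, 0, 0.4, 0, 0, 0], [0, 0, 1, 0, 0, 0], [-0.6, 0, 0, 0, 0, 0], [-0.55, 0, 0, 0, 0, 0], [-0.05, 0, -0.4, 0, 0, 0], [-0.2, 0.02, -0.4, 0, 0, 0], [-0.2, 0.02, -0.4, 0, 0, 0], [-0.18, 0.02, -0.4, 0, 0, 0]]])

```text
time: 15.35
position: [0.5221, 0.0291, 0.3334]
tool_rot: [1.0, -0.004, -0.001, -0.0]
ft_force: [-1.5, -0.9, 3.4]
grip_width: 0.0384
```

Run:
```python
from h import *
o=robot.get_obs(); print(w2f(o['position']),o['ft_force'],o['grip_width'])
im=camera("side")[:,:,::-1][105:295,185:375]; cv2.imwrite("pics/side11.png",cv2.resize(im,None,fx=3.1,fy=3.1,interpolation=cv2.INTER_CUBIC))
```

```text
[-4.45342183e+01  1.56832585e-01  3.33409155e+02] [-1.48228415 -0.90954234  3.37203159] 0.038446645560149276
```

View pics/side11.png

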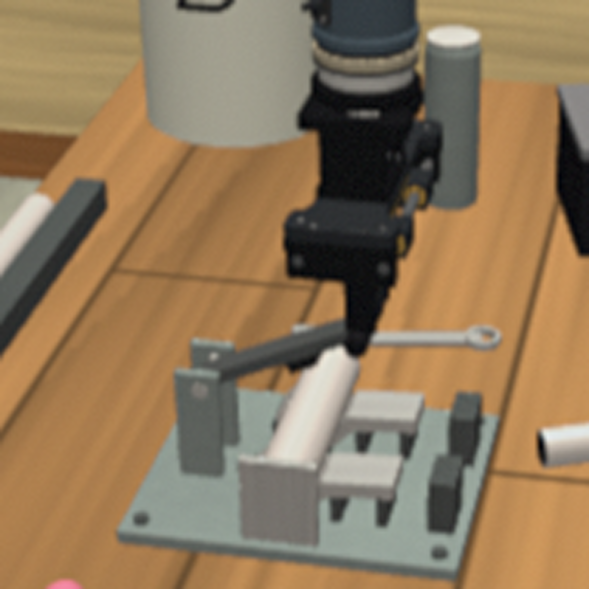

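Emit:
drive_tool(plan=[[[-0.12, 0, -0.4, 0, 0, 0], [-0.1, 0, -0.4, 0, 0, 0], [-0.08, 0, -0.4, 0, 0, 0], [-0.04, 0, -0.35, 0, 0, 0], [-0.02, 0, -0.25, 0, 0, 0]]])

```text
time: 16.02
position: [0.5137, 0.029, 0.2888]
tool_rot: [1.0, -0.004, -0.0, -0.0]
ft_force: [-1.2, -0.4, 1.8]
grip_width: 0.0382
```

Emit:
drive_tool(plan=[[[0, 0, -0.12, 0, 0, 0], [0, 0, -0.08, 0, 0, 0]]])

```text
time: 16.27
position: [0.5138, 0.029, 0.2844]
tool_rot: [1.0, -0.004, 0.0, 0.0]
ft_force: [-2.0, 0.2, 1.8]
grip_width: 0.0384
```

Emit:
drive_tool(plan=[[[0, 0, -0.06, 0, 0, 0], [0, 0, -0.06, 0, 0, 0]]])

```text
time: 16.52
position: [0.5138, 0.029, 0.2816]
tool_rot: [1.0, -0.004, 0.0, 0.0]
ft_force: [-1.5, 0.1, 1.8]
grip_width: 0.0381
```

Emit:
drive_tool(plan=[[[0, 0, -0.05, 0, 0, 0], [0, 0, -0.05, 0, 0, 0]]])

```text
time: 16.77
position: [0.5137, 0.029, 0.2791]
tool_rot: [1.0, -0.004, 0.0, 0.0]
ft_force: [-2.2, 0.2, 7.9]
grip_width: 0.0382
```

Emit:
drive_tool(plan=[[[0, 0, -0.05, 0, 0, 0], [0, 0, 0, 0, 0, 0]]])

```text
time: 17.02
position: [0.5136, 0.0291, 0.2788]
tool_rot: [1.0, -0.004, 0.0, 0.0]
ft_force: [-3.5, 0.4, 10.6]
grip_width: 0.0383
```

Contact came at TCP z 0.279, which matches a clamp angle of 0. The force rose to 10 N. I give a slightly firmer press, then lift clear.

Emit:
drive_tool(plan=[[[0, 0, -0.05, 0, 0, 0], [0, 0, 0, 0, 0, 0]]])

```text
time: 17.27
position: [0.5136, 0.0291, 0.2786]
tool_rot: [1.0, -0.004, 0.0, 0.0]
ft_force: [-4.2, -0.1, 18.8]
grip_width: 0.0383
```

Emit:
drive_tool(plan=[[[0, 0, 0.2, 0, 0, 0], [0, 0, 0.6, 0, 0, 0], [0, 0, 1, 0, 0, 0], [0, 0, 1, 0, 0, 0], [0, -0.5, 1, 0, 0, 0], [0, -1, 1, 0, 0, 0], [0, -1, 0, 0, 0, 0], [0, -1, 0, 0, 0, 0]]])

```text
time: 18.27
position: [0.5138, -0.0592, 0.3976]
tool_rot: [1.0, -0.004, 0.001, 0.0]
ft_force: [-0.5, 0.0, -0.1]
grip_width: 0.038
```

Emit:
drive_tool(plan=[[[-0.5, -1, 0, 0, 0, 0], [-0.5, -1, 0, 0, 0, 0], [-0.5, -1, 0, 0, 0, 0], [-0.5, -1, 0, 0, 0, 0], [-0.5, -1, 0, 0, 0, 0], [-0.5, -1, 0, 0, 0, 0], [0, -1, 0, 0, 0, 0], [0, 0, 0, 0, 0, 0]]])

```text
time: 19.27
position: [0.4389, -0.235, 0.3971]
tool_rot: [1.0, -0.006, 0.001, 0.001]
ft_force: [0.1, 0.1, 0.4]
grip_width: 0.0383
```

Run:
```python
from h import *
o=robot.get_obs(); print(o['time'],w2f(o['position']),o['ft_force'])
full=camera("side")[:,:,::-1]; cv2.imwrite("pics/side12f.png",full)
im=full[155:295,215:355]; cv2.imwrite("pics/side12.png",cv2.resize(im,None,fx=4.2,fy=4.2,interpolation=cv2.INTER_CUBIC))
im=camera("top")[:,:,::-1]; cv2.imwrite("pics/top12f.png",im); im=im[145:260,270:370]; cv2.imwrite("pics/top12.png",cv2.resize(im,None,fx=5.2,fy=5.2,interpolation=cv2.INTER_CUBIC))
S=camera_model('side')
for q in (-.15,-.05,0,.05): print(q,[((proj(S,f2w(*FX,(75-130*np.cos(q),y,88+130*np.sin(q))))-[215,155])*4.2).round() for y in (-35,35)])
T=camera_model('top')
for y in (-90,90): print(y,(proj(T,f2w(*FX,(0,y,56)))-[270,145])*5.2)
```

```text
19.275 [-125.19646636 -264.74964713  397.08655801] [0.06230695 0.10040149 0.36861117]
-0.15 [array([401., 315.]), array([376., 382.])]
-0.05 [array([404., 295.]), array([378., 361.])]
0 [array([404., 285.]), array([379., 351.])]
0.05 [array([404., 275.]), array([378., 341.])]
-90 [413.84959993 309.44384305]
90 [ 92.7056493 310.4714485]
```

View pics/side12.png

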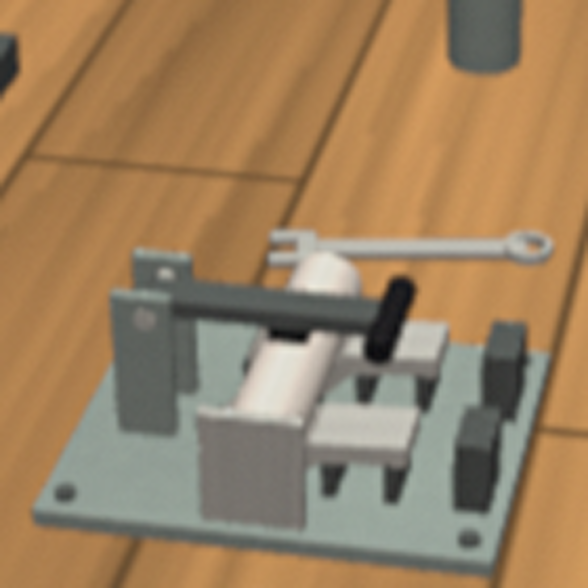

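View pics/top12.png

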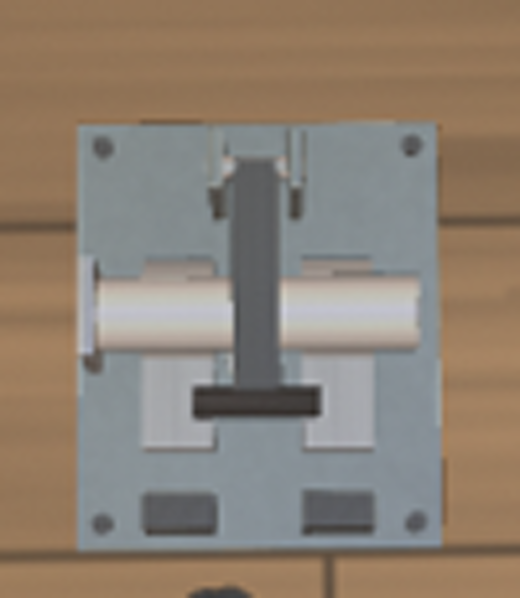

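View pics/top12f.png

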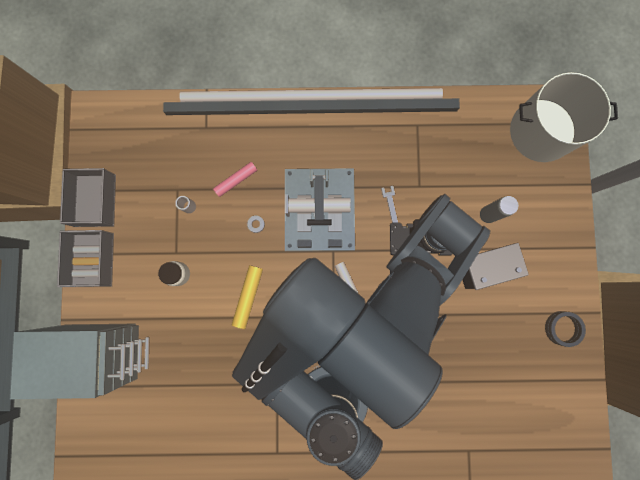

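The side crop shows the bar at about (390,318), which matches angle 0, with the pad on the pipe. All bystanders are in their places. The top view resolves the stop gap only to about 2 mm, and there is time to spare, so I look closer with the wrist camera.

Emit:
drive_tool(plan=[[[0, 1, 0, 0, 0, 0], [0, 1, 0, 0, 0, 0], [0, 1, 0, 0, 0, 0], [0, 1, 0, 0, 0, 0], [0, 1, 0, 0, 0, 0], [0, 1, 0, 0, 0, 0], [0, 1, 0, 0, 0, 0], [0, 1, 0, 0, 0, 0]]])

```text
time: 20.38
position: [0.4381, -0.0314, 0.3966]
tool_rot: [1.0, -0.004, -0.0, -0.0]
ft_force: [-0.5, 0.4, 0.3]
grip_width: 0.0383
```

Emit:
drive_tool(plan=[[[0, 1, 0, 0, 0, 0], [0, 1, 0, 0, 0, 0], [0, 1, 0, 0, 0, 0], [0, 1, 0, 0, 0, 0], [0, 1, 0, 0, 0, 0], [0.5, 1, -0.5, 0, 0, 0], [0.5, 0, -1, 0, 0, 0], [0, 0, -0.7, 0, 0, 0]]])

```text
time: 21.38
position: [0.4636, 0.1181, 0.3409]
tool_rot: [1.0, -0.003, 0.0, -0.0]
ft_force: [-0.7, -0.3, -0.4]
grip_width: 0.0382
```

Run:
```python
from h import *
o=robot.get_obs(); print(o['time'],w2f(o['position']),o['ft_force'])
im=camera("wrist")[:,:,::-1]; cv2.imwrite("pics/wrist13.png",im)
for p in [(-28,90,80),(28,90,80),(0,90,62),(0,89,62)]: print(p,wproj(o,f2w(*FX,p)).round())
```

```text
21.375 [-103.86205983   88.56127568  340.93149851] [-0.74202813 -0.31520525 -0.42777995]
(-28, 90, 80) [314. 126.]
(28, 90, 80) [314.  16.]
(0, 90, 62) [314.  77.]
(0, 89, 62) [316.  77.]
```

View pics/wrist13.png

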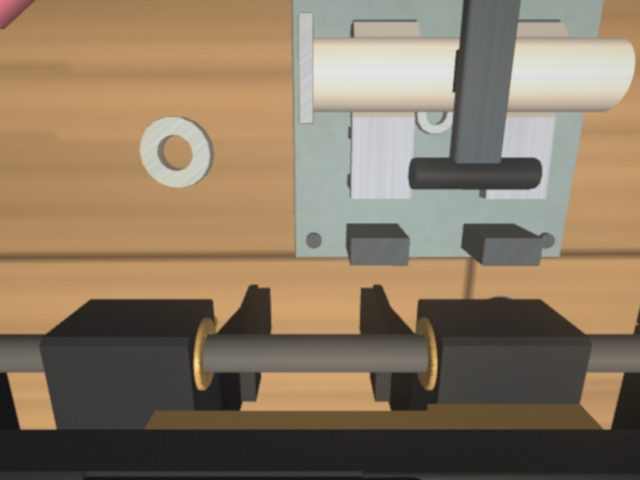

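The wrist picture shows the pipe end flush with the plate face at column 313, with no gap. The nut still lies between the rails and the robot is clear. I hand in.

```bash
python3 -c "
from rig import robot
print(robot.hand_in())"
```

```text
the job is handed in; nothing more can be done
None
```

The job is done and handed in at about 21.4 s of the 48 s allowed; no verdict was reported.

- **Pipe:** I pushed it out of its rest with both open fingers and it rolled into the vees on its own. With the fingers shut, I then slid it about 19 mm along the vees, until the force rose from about 4 N to 14 N and it stopped against the stop plate.
- **Clamp:** After that, I swung the arm over and pressed it down from above. The pad met the pipe at the height expected for angle 0, and I pressed to about 19 N before lifting clear.

**Last checks:**
- The wrist picture shows the pipe end flush with the stop plate.
- The side picture shows the bar at the angle 0 position with the pad on the pipe.
- In the pictures, the nut and the other things on the bench looked unmoved. The upper part of the wrench shows, but the gripper hid its lower end in the final top view.
- The robot was clear of everything.
- The pipe ends in the last top view lay about 1 mm off the prediction, which is within the calibration error. No check failed.

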